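# Draw the locating pin from a deep mortise with sprung tongs and seat it in the next blank

## Task

Take the sprung tongs from the tool block, reach down into the narrow mortise of the thick ring segment, squeeze them on the brass locating pin and draw it out of its tight hole. Lower the pin into the bushed hole of the thinner blank until you feel it stand on the bottom - the depth is not known, and the thin bottom breaks out if rammed: press with 5 to 10 N, and do not drop it - then let go and hang the tongs back in the tool block as they were. Squeeze firmly but not with all your might, for the brass is soft; do not lean on the plywood with the tongs; only the tongs may touch the pin, and the offcut, the pencil and the hammer stay where they lie.

Things in the scene. Friction and masses are not known exactly. Their poses are not given: they have to be found in the camera images.
- ring: Finished ring segment: birch plywood, fixed, slightly curved, about 240 x 135 mm, 72 mm thick (four plies). Origin: on the bench under the middle of its mortise; x along the segment, z up.
- ring_mouth (a point): Middle of the mortise's mouth, in the ring segment's top face. The mortise is 26 mm along the ring's x, 62 mm along its y, 54 mm deep. In the middle of its floor is an upright 13.5 mm hole, 16 mm deep, where the pin stands; a sprung nylon bush in it holds the pin back with about 6 to 10 N for the first 8 mm.
- blank: Next blank: same outline, 36 mm thick (two plies), fixed, with the mortise only drawn on it in dark lines, 26 x 62 mm. Origin: on the bench under its pin hole; z up.
- bush: White nylon bush, 20 mm square, that lines the upright pin hole in the blank, flush with its top face; fixed. Origin: centre of the hole's mouth; z up. The hole is 13 mm wide with a 2 mm chamfer, an easy fit with no grip. It was drilled by hand: its plywood bottom lies anywhere from 12 to 19 mm below the mouth, is thin and breaks out under more than 14 N; it must be felt for.
- pin: Soft brass locating pin, 12 mm diameter, 40 mm long, 28 to 42 g, foot edge chamfered. Origin: centre of its foot; z up along the pin. It starts upright at the bottom of the ring's hole, 24 mm of it proud of the mortise floor, its top 30 mm below the ring's top face.
- tongs: Sprung steel tongs, 129 mm long, 100 g, hanging tips down in the tool block. Origin: midway between the arms at the underside of the red guards (level with the block's top while they hang); z up, x the way they open and close. Guards: one on each arm, 5 mm thick, 34 mm along y, out to x = +-30 mm when open. The bow's top is 69 mm above the origin.
- tongs_grip (a point): Where to squeeze, 26 mm above the tongs' origin: flat red scales, 18 mm wide, from 5 to 47 mm above the origin. Over the scales: 43 mm let go, 39 mm half squeezed, 36 mm closed on the pin. The spring pushes back with 5 N let go, 10 N closed on the pin. About 28 % of the squeeze beyond that reaches the jaws: 20 N lets the pin slip in its tight hole, 55 to 80 N holds it, over 90 N marks it.
- tongs_tip (a point): Midway between the jaw ends, 60 mm below the tongs' origin. Each jaw is 14 mm tall, 15 mm wide along y, with an upright V groove that centres the pin. Let go, the jaws are 28 mm apart at the lips and 52 mm over their backs; half squeezed, 17 and 40 mm; closed on the pin, 28 mm over their backs.
- rack: Tool block of dark wood, fixed, 100 mm along x, 90 mm along y, 78 mm high. Origin: on the bench under its middle; z up.
- rack_slot (a point): Middle of the slot in the tool block's top face: 58 mm along the block's x, 20 mm along its y, 70 mm deep. The tongs hang in it, opening along its 58 mm, their guards lying on the block's top on both sides of the slot.
- offcut: Loose pine offcut, 38 x 60 x 18 mm, on the ring segment's end about 90 mm from the mortise. Leave it alone. Origin: centre of its underside.
- pencil: Loose flat red carpenter's pencil, 14 x 110 x 8 mm, on the blank's end about 95 mm from the hole. Leave it alone. Origin: centre of its underside.
- hammer: Loose hammer, 300 mm long, lying on the bench beyond the work. Leave it alone.
Mind the look-alikes: they are no part of the job. There is more than one size of the rack; the one meant has the size given above.

How it is judged:
On the way, in this order (a step that is already met when the one before it is completed fails the run):
1. the pin is drawn up clear of the ring segment's top, held by the tongs (z of pin in the frame of ring above 0.074 m and contact force between tongs and pin above 0.1 N), for 0.1 s.
2. still held by the tongs, the pin stands upright in the blank's hole and presses on its bottom with at least 3 N (horizontal distance between pin and bush below 0.002 m and z of pin in the frame of bush below -0.0105 m and angle between pin's own z axis and vertical below 0.1 rad and contact force between pin and blank above 3 N and contact force between tongs and pin above 0.1 N), for 0.2 s.
At the end, for the whole second after the job is handed in: The pin stands upright (0.1 rad) on the bottom of the blank's hole, at least 10.5 mm deep, within 2 mm of the hole's axis, free of the tongs; the tongs hang at rest in the block's slot, upright (0.1 rad), within 6 mm of its middle, guards within 3 mm of the block's top (horizontal distance between pin and bush below 0.002 m and z of pin in the frame of bush below -0.0105 m and angle between each of pin, tongs's own z axis and vertical below 0.1 rad and linear speed of each of pin, tongs below 0.01 m/s and contact force between tongs and pin below 0.1 N and contact force between pin and blank above 0.03 N and horizontal distance between tongs and rack_slot below 0.006 m and z of tongs in the frame of rack_slot between -0.003 and 0.003 m); the robot touches nothing.
It fails at once if the gripper's fingers touch the pin, or the tongs crush it (over 55 N in all between tongs and pin) (contact force between the fingers and pin above 0.3 N or contact force between tongs and pin above 55 N).
It fails at once if the pin is rammed: more than 14 N on the blank (the hole's bottom) or 25 N on the bush (contact force between pin and blank above 14 N or contact force between pin and bush above 25 N).
It fails at once if the tongs lean on the ring segment or the blank with more than 15 N (contact force between tongs and ring above 15 N or contact force between tongs and blank above 15 N).
It fails at once if the offcut, the pencil or the hammer is moved by more than 20 mm (distance of any of offcut, pencil, hammer from where it was at the start of the episode above 0.02 m).
It also fails if it takes over 72 s, if anything falls off the work surface, if the arm or the gripper's body presses on something with over 40 N, if the wrist force passes 120 N, or if a joint passes its speed limit or range.

## Robot

A 6-joint arm with a two-finger parallel gripper is mounted at the origin on the work surface. World frame = base frame: x ahead of the robot, y to its left, z up, the work surface at z = 0. Lengths are in m, angles in rad, forces in N, time in s.
With the tool pointing down it reaches from about 0.4 to 0.825 m from the base axis. Payload 7 kg.
Tool frame: the origin (TCP) lies midway between the tips of the shut fingers; the grasp point (between the pads) lies hold_point_z behind it (hold_point_z is the distance from the TCP to the grasp point, in m); z points along the fingers, y is the line along which they close (so a half turn about z gives the same grasp; the last joint's range is limited). The gripper opens to 88 mm and grips with 3 to 60 N. Pads are 19 mm wide; open, the fingers measure 130 mm over their backs; the gripper's body (78 mm by 193 mm) begins 47 mm behind the grasp point.
Start: joints at [-0.965, 0.359, 0.012, 0, -1.224, -0.288], TCP at [0.211, -0.641, 0.227] pointing down, gripper open.
Joint ranges: [-3.07, 3.07], [-1.43, 2.12], [-1.02, 1.25], [-3.03, 1.67], [-3.05, -0], [-3.03, 3.03]. Speed limits (rad/s): [2.39, 2.39, 3.01, 3.14, 3.14, 3.14].

## Interface

Orientations are given as [roll, pitch, yaw] about the fixed x, y, z axes, in that order (R = Rz(yaw) Ry(pitch) Rx(roll)).
In Python, from station import * gives the robot as it stands.
- The arm moves only by the tool apply_moves, never from a script. Its argument "steps" is a list of rows, each an object with "translation": the shift along the world's x, y, z scaled (see below), a list of three; "rotation": the turn, a rotation vector about the world's x, y, z scaled (see below), a list of three. A call has exactly 10 rows; each row is the pose to reach, as a shift and turn from the pose commanded when the call began; what a row does not reach only later rows make up. The controller multiplies each number of a shift by 250 mm and each number of a turn by 30 degrees. A row lasts 1/12 s, in which the tool goes at most 41.7 mm and 7.16 degrees, less where a joint would pass 70% of its speed; a pose out of reach is approached as far as the arm can. A call with a number of a shift or a turn outside -1 to 1 is refused whole. A call with a gripper value outside its range is refused whole. "jaw" is the closure, from -1 (fully open) to 1 (shut), so that 0 is half open, set as the call begins (left out, the last holds). The fingers move at their own pace and stop on an object; "newtons" is the grip in N (left out, the last holds). Time passes only in rows, so rows that repeat a pose let the fingers close, or fill a call up. It gives the time, the measured TCP pose, the force, the opening and the grip force at its end, in the units of the state.
- get_state(): the state, without advancing time (a new reading comes with each control period).
- grab_frame(name): name is "scene" or "top"; returns the picture (400x640x3 uint8, blue, green, red); there is no depth.
- camera_model(name): a dict with "fx", "fy", "cx", "cy" (pixels), "xyz" and "rotation" of the camera in the world. Camera axes: x right, y down, z forward; pixel columns grow to the right and rows downward; lengths in m; the calibration is good to about 2 mm. A picture is of the moment at which its call begins. camera_model takes no time and is no camera call.
- job_done(): hands the job in; it is judged then, once.
The state is a dict: "t": time; "q": joint angles; "qd": joint speeds; "joint_efforts": joint torques, N m; "eef_pos": TCP position; "ee_rot": TCP orientation; "force": force on the tool from outside, world axes, zero at the start; "moment": the same for the moment, N m; "width": finger opening in m; "gripper_force": force on a finger pad.
Only numpy, scipy, OpenCV 4.12 (cv2) and the standard library are available. Lean on these libraries where they do the work, as an engineer would, in place of code of your own. Each camera call takes 0.05 s, during which the arm holds its last target. There are 200 camera calls.

## Working session

There is one attempt and no reset: what is moved stays moved. The work goes in short steps, Python scripts to look and compute and a tool call to move; the robot and the scene stay as the last step left them, time stands still between calls to the robot, and variables do not carry over. Pictures are saved under pics/ and viewed, at most 10 in all, crops included, and the job is handed in when it is done.

Besides the shell and the picture viewer there is one more tool, called after ">>>" as name([rows], argument=value, ...), one row to a line, values as JSON. apply_moves: Moves the arm, as the interface text tells. Shifts and turns lie within -1 to 1; 1 stands for 250 mm of shift or 30 degrees of turn. Its arguments: {"type":"object","properties":{"steps":{"type":"array"},"jaw":{"type":"number"},"newtons":{"type":"number"}},"required":["steps"]}

```bash
mkdir -p pics
python3 - <<'E'
from station import *
import cv2
for n in("scene","top"):
    cv2.imwrite(f"pics/{n}0.png",grab_frame(n)); c=camera_model(n); print(n,c)
s=get_state(); print(s)
try: print(hold_point_z)
except Exception as e: print(e)
E
ls
```

```text
scene {'fx': 420.8397630017814, 'fy': 420.8397630017814, 'cx': 318.0417155091417, 'cy': 198.68494598718672, 'xyz': array([ 1.1704928 , -0.04320052,  0.98009256]), 'rotation': array([-2.54407237,  0.01497596,  1.45135308])}
top {'fx': 490.00785522177347, 'fy': 490.00785522177347, 'cx': 328.1705554558784, 'cy': 197.43278961286092, 'xyz': array([0.35991189, 0.02324871, 1.11580036]), 'rotation': array([-2.92922935, -0.00498462, -1.52898416])}
{'t': 0.1, 'q': array([-9.64890815e-01,  3.59337297e-01,  1.11555575e-02, -2.89367265e-04,
       -1.22406051e+00, -2.88081759e-01]), 'qd': array([-0.00164534, -0.00174604,  0.00153106,  0.00125753, -0.0005979 ,
       -0.00029932]), 'joint_efforts': array([-1.59178322e-03, -5.84163308e+01,  2.93753582e+01,  7.01554924e+00,
        1.01999781e-02, -6.21310005e-05]), 'eef_pos': array([ 0.21076787, -0.64080994,  0.22570777]), 'ee_rot': array([ 3.14012903e+00, -1.50014267e-04, -2.82386732e+00]), 'force': array([ 1.02997759, -0.47692701,  0.04606365]), 'moment': array([-0.02009589,  0.08679249, -0.03853712]), 'gripper_force': 0.0, 'width': 0.08766098552125275}
0.0188
pics
```

View pics/scene0.png

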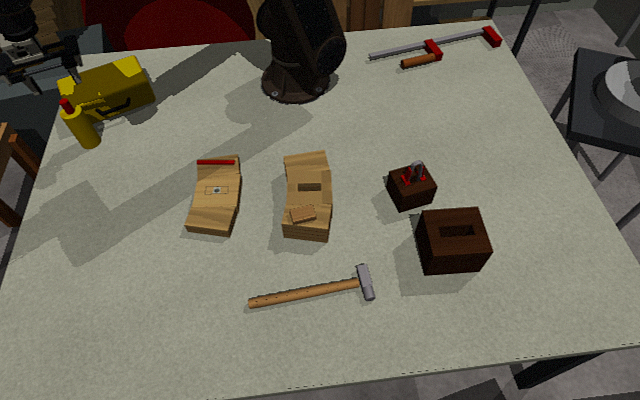

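View pics/top0.png

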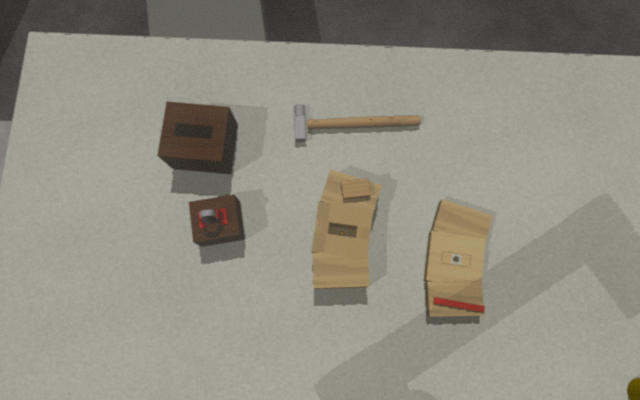

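The scene view shows the rack with tongs at (411,185), the mortise at (309,187) and the bush at (217,190). In the top view they are at (217,220), (343,230) and (456,259). The rack without tongs is the larger look-alike. Next I'll look at enlarged crops.

```bash
cat > h.py <<'E'
import numpy as np, cv2
from scipy.spatial.transform import Rotation as R
from station import *
def ray(n,px):
    c=camera_model(n); r=R.from_euler('xyz',c['rotation']).as_matrix()
    return np.array(c['xyz']), r@np.array([(px[0]-c['cx'])/c['fx'],(px[1]-c['cy'])/c['fy'],1.])
def onz(n,px,z):
    o,d=ray(n,px); return o+d*(z-o[2])/d[2]
def proj(n,p):
    c=camera_model(n); v=R.from_euler('xyz',c['rotation']).as_matrix().T@(np.array(p)-c['xyz'])
    return np.array([c['cx']+c['fx']*v[0]/v[2],c['cy']+c['fy']*v[1]/v[2]])
def crop(im,cx,cy,w=44,h=50,k=6):
    return cv2.resize(im[cy-h//2:cy+h//2,cx-w//2:cx+w//2],None,fx=k,fy=k,interpolation=cv2.INTER_CUBIC)
E
python3 - <<'E'
from h import *
t=cv2.imread('pics/top0.png');s=cv2.imread('pics/scene0.png')
rows=[[ (t,217,220),(t,343,230),(t,456,259)],[(s,411,185),(s,309,187),(s,217,190)]]
im=np.vstack([np.hstack([crop(*a) for a in r]) for r in rows]); cv2.imwrite('pics/crops.png',im); print(im.shape)
for n,p,z in(("top",(217,220),.078),("top",(343,230),.072),("top",(456,259),.036),("scene",(411,185),.078),("scene",(309,187),.072),("scene",(217,190),.036)): print(n,onz(n,p,z).round(3))
E
```

```text
(600, 792, 3)
top [0.524 0.263 0.078]
top [ 0.515 -0.007  0.072]
top [ 0.467 -0.259  0.036]
scene [0.548 0.265 0.078]
scene [ 0.515 -0.002  0.072]
scene [ 0.466 -0.254  0.036]
```

View pics/crops.png

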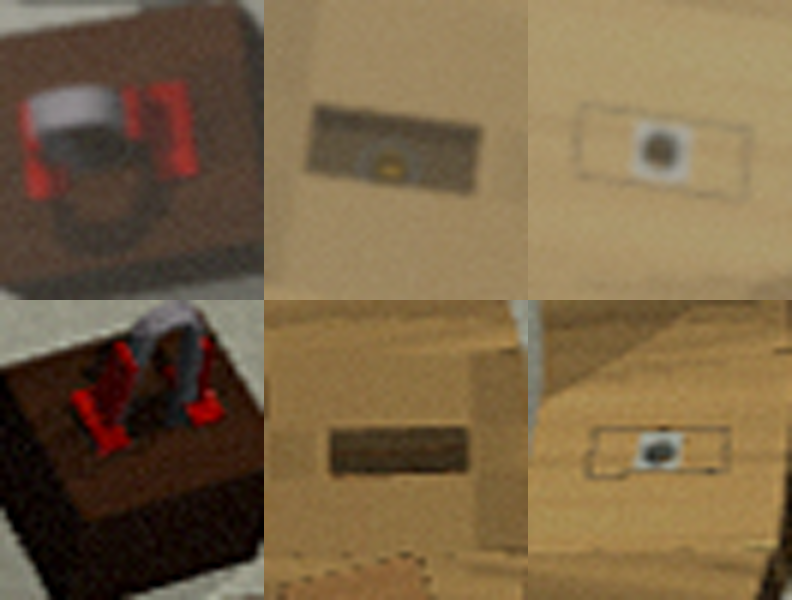

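Crops: in the top crop the guards span roughly (22,100) to (198,175). The mortise has the pin in it and is turned about 8°, and the bush is at (131,151) within its crop. Next I'll measure these with masks.

Run:
```python
from h import *
def meas(n,im,cx,cy,z,f,lab,w=44,h=50,hull=True):
    k=6; c=crop(im,cx,cy,w,h,k); m=f(c).astype(np.uint8)*255
    m=cv2.morphologyEx(m,cv2.MORPH_OPEN,np.ones((5,5)))
    cs=[q for q in cv2.findContours(m,0,2)[0] if cv2.contourArea(q)>300]
    if lab!='guards': cs=[max(cs,key=cv2.contourArea)]
    P=np.vstack(cs).reshape(-1,2)
    P=(P+.5)/k-.5+[cx-w//2,cy-h//2]
    W=np.array([onz(n,p,z)[:2] for p in P],np.float32)*1000
    r=cv2.minAreaRect(W); print(n,lab,np.round(r[0],1),np.round(r[1],1),round(r[2],1))
hsv=lambda c:cv2.cvtColor(c,cv2.COLOR_BGR2HSV).astype(int)
t=cv2.imread('pics/top0.png');s=cv2.imread('pics/scene0.png')
V=lambda c:hsv(c)[...,2]
for n,im,a,b,g in(("top",t,(343,230),(456,259),(217,220)),("scene",s,(309,187),(217,190),(411,190))):
    v=V(crop(im,*a)); print('V pct',np.percentile(v,[2,10,50]))
    th=(np.percentile(v,5)+np.percentile(v,60))/2
    meas(n,im,*a,.072,lambda c:V(c)<th,'mortise')
    meas(n,im,*b,.036,lambda c:(hsv(c)[...,1]<60)|(V(c)<90),'bush',24,26)
    meas(n,im,*g,.083,lambda c:(hsv(c)[...,1]>150)&(hsv(c)[...,2]>100)&((hsv(c)[...,0]<8)|(hsv(c)[...,0]>172)),'guards')
# rack top outline
for n,im,g in(("top",t,(217,220)),("scene",s,(411,187))):
    meas(n,im,*g,.078,lambda c:(V(c)<105)&(hsv(c)[...,1]>70),'racktop',70,70)
# bow by hand, guards by hand
q=lambda x,y,cx,cy:((x+.5)/6-.5+cx-22,(y+.5)/6-.5+cy-25)
for p in((22,100),(30,200),(186,82),(198,175)): print('T',onz('top',q(*p,217,220),.083).round(4))
for p in((72,95),(108,155),(208,98),(224,110),(215,123)): print('S',onz('scene',q(*p,411,185),.083).round(4))
```

```text
V pct [ 83.  96. 155.]
top mortise [516.   -5.3] [61.7 26.3] 84.2
top bush [ 466.8 -258.5] [21.  21.6] 85.4
top guards [528.  272.1] [35.  60.1] 11.5
V pct [ 58. 116. 138.]
scene mortise [513.9  -2. ] [62.6 26.1] 84.0
scene bush [ 464.4 -255.9] [19.6 20.9] 81.4
scene guards [526.  275.9] [33.8 60.6] 11.0
top racktop [527.7 269.5] [ 92.1 100.3] 11.7
scene racktop [550.1 264.4] [131.8 130.4] 11.6
T [0.5405 0.304  0.083 ]
T [0.5047 0.2976 0.083 ]
T [0.5495 0.2461 0.083 ]
T [0.5162 0.239  0.083 ]
S [0.5166 0.2437 0.083 ]
S [0.5509 0.2517 0.083 ]
S [0.5261 0.303  0.083 ]
S [0.5335 0.3083 0.083 ]
S [0.54   0.3025 0.083 ]
```

>>> apply_moves([
  {"translation": [0.05, 0.05, 0], "rotation": [0, 0, -0.03]},
  {"translation": [0.15, 0.15, 0], "rotation": [0, 0, -0.06]},
  {"translation": [0.26, 0.26, 0], "rotation": [0, 0, -0.1]},
  {"translation": [0.37, 0.37, 0], "rotation": [0, 0, -0.14]},
  {"translation": [0.48, 0.48, 0], "rotation": [0, 0, -0.18]},
  {"translation": [0.59, 0.59, 0], "rotation": [0, 0, -0.2]},
  {"translation": [0.7, 0.7, 0], "rotation": [0, 0, -0.23]},
  {"translation": [0.81, 0.81, 0], "rotation": [0, 0, -0.23]},
  {"translation": [0.91, 0.91, 0], "rotation": [0, 0, -0.23]},
  {"translation": [1, 1, 0], "rotation": [0, 0, -0.23]},
], jaw=-1)

```text
t: 0.93
eef_pos: [0.4621, -0.3892, 0.2263]
ee_rot: [3.141, -0.0, -2.944]
force: [0.1, -0.2, 0.8]
width: 0.0874
gripper_force: 0.0
```

>>> apply_moves([
  {"translation": [0.03, 0.1, 0], "rotation": [0, 0, 0]},
  {"translation": [0.06, 0.2, 0], "rotation": [0, 0, 0]},
  {"translation": [0.09, 0.3, 0], "rotation": [0, 0, 0]},
  {"translation": [0.12, 0.4, 0], "rotation": [0, 0, 0]},
  {"translation": [0.15, 0.5, 0], "rotation": [0, 0, 0]},
  {"translation": [0.18, 0.6, 0], "rotation": [0, 0, 0]},
  {"translation": [0.2, 0.7, 0], "rotation": [0, 0, 0]},
  {"translation": [0.22, 0.8, 0], "rotation": [0, 0, 0]},
  {"translation": [0.24, 0.9, 0], "rotation": [0, 0, 0]},
  {"translation": [0.26, 1, 0], "rotation": [0, 0, 0]},
])

```text
t: 1.77
eef_pos: [0.5257, -0.1399, 0.2263]
ee_rot: [3.141, -0.001, -2.944]
force: [1.1, -1.3, -0.5]
width: 0.0876
gripper_force: 0.0
```

>>> apply_moves([
  {"translation": [0, 0.1, 0], "rotation": [0, 0, 0]},
  {"translation": [0, 0.2, 0], "rotation": [0, 0, 0]},
  {"translation": [0, 0.3, 0], "rotation": [0, 0, 0]},
  {"translation": [0, 0.4, 0], "rotation": [0, 0, 0]},
  {"translation": [0, 0.5, 0], "rotation": [0, 0, 0]},
  {"translation": [0, 0.6, 0], "rotation": [0, 0, 0]},
  {"translation": [0, 0.7, 0], "rotation": [0, 0, 0]},
  {"translation": [0, 0.8, 0], "rotation": [0, 0, 0]},
  {"translation": [0, 0.9, 0], "rotation": [0, 0, 0]},
  {"translation": [0, 1, 0], "rotation": [0, 0, 0]},
])

```text
t: 2.6
eef_pos: [0.5255, 0.11, 0.2264]
ee_rot: [3.142, -0.0, -2.944]
force: [0.8, -0.3, 0.5]
width: 0.0877
gripper_force: 0.0
```

>>> apply_moves([
  {"translation": [0, 0.1, 0], "rotation": [0, 0, 0]},
  {"translation": [0, 0.2, 0], "rotation": [0, 0, 0]},
  {"translation": [0, 0.3, 0], "rotation": [0, 0, 0]},
  {"translation": [0, 0.4, 0], "rotation": [0, 0, 0]},
  {"translation": [0, 0.5, 0], "rotation": [0, 0, 0]},
  {"translation": [0, 0.58, 0], "rotation": [0, 0, 0]},
  {"translation": [0, 0.64, 0], "rotation": [0, 0, 0]},
  {"translation": [0, 0.66, 0], "rotation": [0, 0, 0]},
  {"translation": [0, 0.66, 0], "rotation": [0, 0, 0]},
  {"translation": [0, 0.66, 0], "rotation": [0, 0, 0]},
])

```text
t: 3.43
eef_pos: [0.5257, 0.2734, 0.2263]
ee_rot: [-3.141, -0.001, -2.944]
force: [0.2, 0.6, -0.5]
width: 0.0881
gripper_force: 0.0
```

>>> apply_moves([
  {"translation": [0.005, 0.003, -0.06], "rotation": [0, 0, 0]},
  {"translation": [0.005, 0.003, -0.14], "rotation": [0, 0, 0]},
  {"translation": [0.005, 0.003, -0.22], "rotation": [0, 0, 0]},
  {"translation": [0.005, 0.003, -0.3], "rotation": [0, 0, 0]},
  {"translation": [0.005, 0.003, -0.38], "rotation": [0, 0, 0]},
  {"translation": [0.005, 0.003, -0.45], "rotation": [0, 0, 0]},
  {"translation": [0.005, 0.003, -0.51], "rotation": [0, 0, 0]},
  {"translation": [0.005, 0.003, -0.545], "rotation": [0, 0, 0]},
  {"translation": [0.005, 0.003, -0.557], "rotation": [0, 0, 0]},
  {"translation": [0.005, 0.003, -0.557], "rotation": [0, 0, 0]},
])

```text
t: 4.27
eef_pos: [0.5271, 0.2738, 0.0871]
ee_rot: [-3.141, -0.001, -2.945]
force: [-0.2, -0.7, -0.1]
width: 0.0876
gripper_force: 0.0
```

>>> apply_moves([
  {"translation": [0, 0, 0], "rotation": [0, 0, 0]},
  {"translation": [0, 0, 0], "rotation": [0, 0, 0]},
  {"translation": [0, 0, 0], "rotation": [0, 0, 0]},
  {"translation": [0, 0, 0], "rotation": [0, 0, 0]},
  {"translation": [0, 0, 0], "rotation": [0, 0, 0]},
  {"translation": [0, 0, 0], "rotation": [0, 0, 0]},
  {"translation": [0, 0, 0], "rotation": [0, 0, 0]},
  {"translation": [0, 0, 0], "rotation": [0, 0, 0]},
  {"translation": [0, 0, 0], "rotation": [0, 0, 0]},
  {"translation": [0, 0, 0], "rotation": [0, 0, 0]},
], jaw=0.1, newtons=20)

```text
t: 5.1
eef_pos: [0.527, 0.2745, 0.0872]
ee_rot: [-3.141, -0.0, -2.944]
force: [-0.2, -0.1, -0.6]
width: 0.0397
gripper_force: 5.5
```

>>> apply_moves([
  {"translation": [0, 0, 0.02], "rotation": [0, 0, 0]},
  {"translation": [0, 0, 0.05], "rotation": [0, 0, 0]},
  {"translation": [0, 0, 0.1], "rotation": [0, 0, 0]},
  {"translation": [0, 0, 0.16], "rotation": [0, 0, 0]},
  {"translation": [0, 0, 0.22], "rotation": [0, 0, 0]},
  {"translation": [0, 0, 0.28], "rotation": [0, 0, 0]},
  {"translation": [0, 0, 0.35], "rotation": [0, 0, 0]},
  {"translation": [0, 0, 0.42], "rotation": [0, 0, 0]},
  {"translation": [0, 0, 0.46], "rotation": [0, 0, 0]},
  {"translation": [0, 0, 0.48], "rotation": [0, 0, 0]},
])

```text
t: 5.93
eef_pos: [0.5278, 0.2751, 0.2097]
ee_rot: [3.14, 0.003, -2.944]
force: [-0.1, 1.1, -0.5]
width: 0.0398
gripper_force: 5.6
```

>>> apply_moves([
  {"translation": [0, -0.04, 0], "rotation": [0, 0, -0.04]},
  {"translation": [0, -0.12, 0], "rotation": [0, 0, -0.1]},
  {"translation": [0, -0.22, 0], "rotation": [0, 0, -0.16]},
  {"translation": [0, -0.34, 0], "rotation": [0, 0, -0.24]},
  {"translation": [-0.01, -0.46, 0], "rotation": [0, 0, -0.32]},
  {"translation": [-0.02, -0.58, 0], "rotation": [0, 0, -0.4]},
  {"translation": [-0.03, -0.7, 0], "rotation": [0, 0, -0.48]},
  {"translation": [-0.04, -0.82, 0], "rotation": [0, 0, -0.54]},
  {"translation": [-0.05, -0.92, 0], "rotation": [0, 0, -0.57]},
  {"translation": [-0.05, -1, 0], "rotation": [0, 0, -0.57]},
])

```text
t: 6.77
eef_pos: [0.513, 0.0221, 0.2064]
ee_rot: [-3.141, -0.002, 3.038]
force: [1.0, -0.1, 0.1]
width: 0.0391
gripper_force: 5.6
```

>>> apply_moves([
  {"translation": [0, -0.04, 0], "rotation": [0, 0, 0]},
  {"translation": [0, -0.08, 0], "rotation": [0, 0, 0]},
  {"translation": [0, -0.1, 0], "rotation": [0, 0, 0]},
  {"translation": [0, -0.11, 0], "rotation": [0, 0, 0]},
  {"translation": [0, -0.11, 0], "rotation": [0, 0, 0]},
  {"translation": [0, -0.11, 0], "rotation": [0, 0, 0]},
  {"translation": [0, -0.11, 0], "rotation": [0, 0, 0]},
  {"translation": [0, -0.11, 0], "rotation": [0, 0, 0]},
  {"translation": [0, -0.11, 0], "rotation": [0, 0, 0]},
  {"translation": [0, -0.11, 0], "rotation": [0, 0, 0]},
])

```text
t: 7.6
eef_pos: [0.5147, -0.0026, 0.2073]
ee_rot: [3.142, 0.0, 3.041]
force: [0.7, 0.2, -1.3]
width: 0.0394
gripper_force: 5.6
```

Run:
```python
from h import *
s=grab_frame("scene");t=grab_frame("top");cv2.imwrite('pics/s1.png',s);cv2.imwrite('pics/t1.png',t)
st=get_state();print(st['eef_pos'],st['ee_rot'],st['width'],st['gripper_force'])
e=st['eef_pos']; o=np.array([e[0],e[1],e[2]-.069])
print('tip',proj('scene',o),proj('top',o))
p=proj('scene',o).astype(int)
cv2.imwrite('pics/c1.png',cv2.resize(s[p[1]-65:p[1]+60,p[0]-66:p[0]+66],None,fx=4.5,fy=4.5,interpolation=cv2.INTER_CUBIC));print(p)
```

```text
[ 0.51467263 -0.00275261  0.20732035] [3.14156438e+00 3.23129891e-05 3.04077618e+00] 0.03955942297854484 5.5587635189294815
tip [308.01711331 171.63898456] [341.84615243 225.18894058]
[308 171]
```

View pics/c1.png

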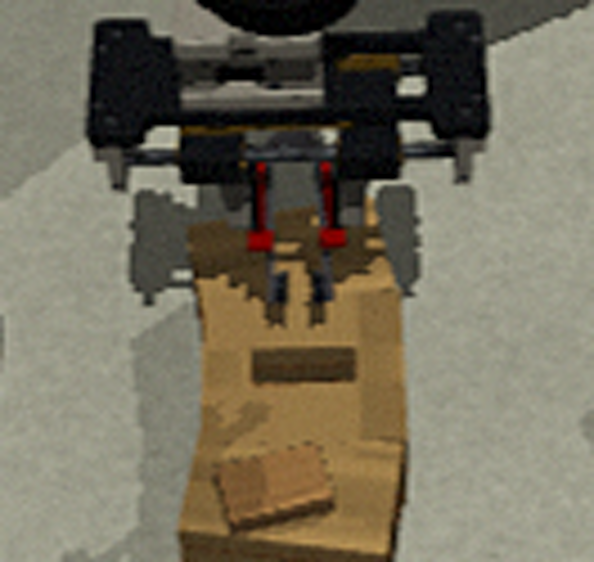

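The tongs hang upright and their tips at about (308,172) fit the prediction. I'll descend with the jaws opened slightly.

>>> apply_moves([
  {"translation": [0, -0.002, -0.02], "rotation": [0, 0, 0]},
  {"translation": [0, -0.002, -0.06], "rotation": [0, 0, 0]},
  {"translation": [0, -0.002, -0.1], "rotation": [0, 0, 0]},
  {"translation": [0, -0.002, -0.15], "rotation": [0, 0, 0]},
  {"translation": [0, -0.002, -0.2], "rotation": [0, 0, 0]},
  {"translation": [0, -0.002, -0.24], "rotation": [0, 0, 0]},
  {"translation": [0, -0.002, -0.28], "rotation": [0, 0, 0]},
  {"translation": [0, -0.002, -0.31], "rotation": [0, 0, 0]},
  {"translation": [0, -0.002, -0.34], "rotation": [0, 0, 0]},
  {"translation": [0, -0.002, -0.35], "rotation": [0, 0, 0]},
], jaw=0.075)

```text
t: 8.53
eef_pos: [0.5141, -0.0036, 0.1185]
ee_rot: [-3.141, -0.001, 3.04]
force: [0.6, -0.2, -2.0]
width: 0.0407
gripper_force: 5.2
```

Run:
```python
from h import *
s=grab_frame("scene");t=grab_frame("top")
st=get_state();e=st['eef_pos'];print(e,st['force'],st['width'])
a=cv2.resize(s[130:220,260:360],None,fx=4,fy=4,interpolation=cv2.INTER_CUBIC);b=cv2.resize(t[190:280,293:393],None,fx=4,fy=4,interpolation=cv2.INTER_CUBIC)
cv2.imwrite('pics/c2.png',np.hstack([a,b]))
```

```text
[ 0.51446767 -0.00352231  0.11931147] [-0.20503469  0.12529693 -1.29866468] 0.04056181278716176
```

View pics/c2.png

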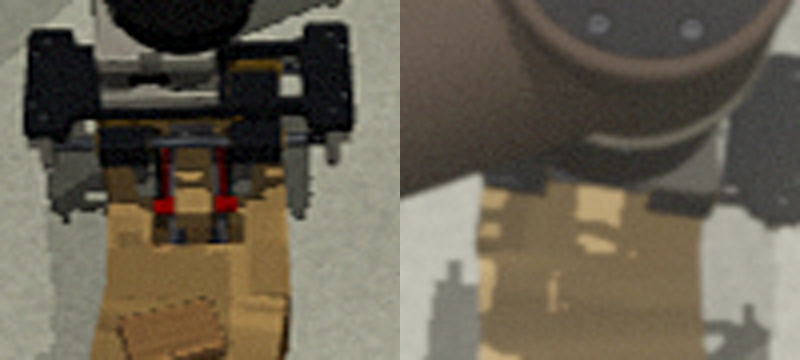

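The arms enter the mortise centred: arms at columns 177 and 222, mortise 153–243. I'll go on down.

>>> apply_moves([
  {"translation": [0, 0, -0.01], "rotation": [0, 0, 0]},
  {"translation": [0, 0, -0.025], "rotation": [0, 0, 0]},
  {"translation": [0, 0, -0.04], "rotation": [0, 0, 0]},
  {"translation": [0, 0, -0.055], "rotation": [0, 0, 0]},
  {"translation": [0, 0, -0.07], "rotation": [0, 0, 0]},
  {"translation": [0, 0, -0.085], "rotation": [0, 0, 0]},
  {"translation": [0, 0, -0.095], "rotation": [0, 0, 0]},
  {"translation": [0, 0, -0.102], "rotation": [0, 0, 0]},
  {"translation": [0, 0, -0.102], "rotation": [0, 0, 0]},
  {"translation": [0, 0, -0.102], "rotation": [0, 0, 0]},
])

```text
t: 9.47
eef_pos: [0.5147, -0.0034, 0.0943]
ee_rot: [-3.141, -0.0, 3.041]
force: [0.2, -0.4, -0.1]
width: 0.0406
gripper_force: 5.2
```

>>> apply_moves([
  {"translation": [0, 0, 0], "rotation": [0, 0, 0]},
  {"translation": [0, 0, 0], "rotation": [0, 0, 0]},
  {"translation": [0, 0, 0], "rotation": [0, 0, 0]},
  {"translation": [0, 0, 0], "rotation": [0, 0, 0]},
  {"translation": [0, 0, 0], "rotation": [0, 0, 0]},
  {"translation": [0, 0, 0], "rotation": [0, 0, 0]},
  {"translation": [0, 0, 0], "rotation": [0, 0, 0]},
  {"translation": [0, 0, 0], "rotation": [0, 0, 0]},
  {"translation": [0, 0, 0], "rotation": [0, 0, 0]},
  {"translation": [0, 0, 0], "rotation": [0, 0, 0]},
], jaw=1, newtons=60)

```text
t: 10.3
eef_pos: [0.5149, -0.0034, 0.0945]
ee_rot: [3.141, 0.0, 3.041]
force: [1.9, -1.2, -0.6]
width: 0.0351
gripper_force: 60.0
```

>>> apply_moves([
  {"translation": [0, 0, 0.004], "rotation": [0, 0, 0]},
  {"translation": [0, 0, 0.008], "rotation": [0, 0, 0]},
  {"translation": [0, 0, 0.012], "rotation": [0, 0, 0]},
  {"translation": [0, 0, 0.016], "rotation": [0, 0, 0]},
  {"translation": [0, 0, 0.02], "rotation": [0, 0, 0]},
  {"translation": [0, 0, 0.024], "rotation": [0, 0, 0]},
  {"translation": [0, 0, 0.028], "rotation": [0, 0, 0]},
  {"translation": [0, 0, 0.032], "rotation": [0, 0, 0]},
  {"translation": [0, 0, 0.036], "rotation": [0, 0, 0]},
  {"translation": [0, 0, 0.04], "rotation": [0, 0, 0]},
])

```text
t: 11.13
eef_pos: [0.5144, -0.0035, 0.1045]
ee_rot: [-3.141, -0.0, 3.04]
force: [-0.1, 0.9, -2.9]
width: 0.0352
gripper_force: 60.0
```

>>> apply_moves([
  {"translation": [0, 0, 0.01], "rotation": [0, 0, 0]},
  {"translation": [0, 0, 0.03], "rotation": [0, 0, 0]},
  {"translation": [0, 0, 0.06], "rotation": [0, 0, 0]},
  {"translation": [0, 0, 0.1], "rotation": [0, 0, 0]},
  {"translation": [0, 0, 0.14], "rotation": [0, 0, 0]},
  {"translation": [0, 0, 0.19], "rotation": [0, 0, 0]},
  {"translation": [0, 0, 0.24], "rotation": [0, 0, 0]},
  {"translation": [0, 0, 0.29], "rotation": [0, 0, 0]},
  {"translation": [0, 0, 0.33], "rotation": [0, 0, 0]},
  {"translation": [0, 0, 0.36], "rotation": [0, 0, 0]},
])

```text
t: 11.97
eef_pos: [0.515, -0.0033, 0.1962]
ee_rot: [3.141, 0.002, 3.041]
force: [-0.4, -0.5, -0.4]
width: 0.0353
gripper_force: 60.0
```

>>> apply_moves([
  {"translation": [0, 0, 0], "rotation": [0, 0, 0]},
  {"translation": [0, 0, 0], "rotation": [0, 0, 0]},
  {"translation": [0, 0, 0], "rotation": [0, 0, 0]},
  {"translation": [0, 0, 0], "rotation": [0, 0, 0]},
  {"translation": [0, 0, 0], "rotation": [0, 0, 0]},
  {"translation": [0, 0, 0], "rotation": [0, 0, 0]},
  {"translation": [0, 0, 0], "rotation": [0, 0, 0]},
  {"translation": [0, 0, 0], "rotation": [0, 0, 0]},
  {"translation": [0, 0, 0], "rotation": [0, 0, 0]},
  {"translation": [0, 0, 0], "rotation": [0, 0, 0]},
])

```text
t: 12.8
eef_pos: [0.5146, -0.0035, 0.1943]
ee_rot: [-3.142, -0.0, 3.04]
force: [-0.0, 0.0, -1.3]
width: 0.0352
gripper_force: 60.0
```

Run:
```python
from h import *
s=grab_frame("scene");t=grab_frame("top");cv2.imwrite('pics/s3.png',s)
st=get_state();e=st['eef_pos'];print(e,st['force'],st['width'],st['gripper_force'])
p=proj('scene',e-[0,0,.069]);f=proj('scene',e-[0,0,.0925]);print('tip,foot pred',p,f)
cv2.imwrite('pics/c3.png',np.hstack([cv2.resize(s[130:220,260:360],None,fx=6,fy=6,interpolation=cv2.INTER_CUBIC)]))
```

```text
[ 0.51465522 -0.00343112  0.19430639] [ 0.6561651   0.39535942 -0.87185846] 0.03509101688560322 59.99960124492645
tip,foot pred [307.92904685 174.79448116] [308.24355878 180.29635929]
```

View pics/c3.png

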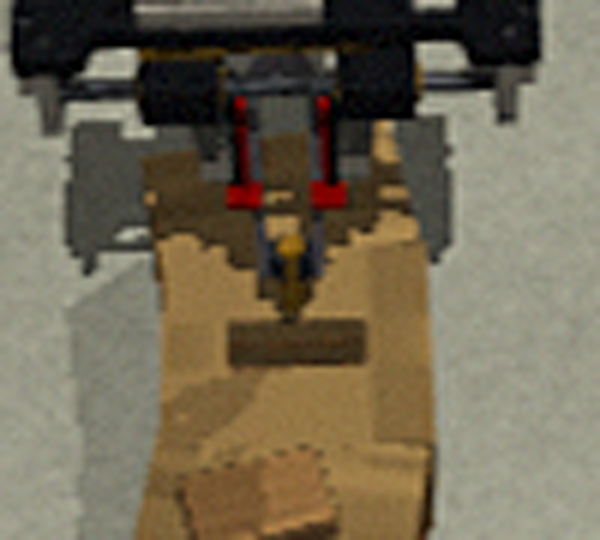

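The pin is held upright; its foot is at about (308,181), as predicted. Mortise to bush is (-49.4, -253.6) mm in both views. Moving over.

>>> apply_moves([
  {"translation": [-0.01, -0.04, 0], "rotation": [0, 0, 0]},
  {"translation": [-0.02, -0.12, 0], "rotation": [0, 0, 0]},
  {"translation": [-0.04, -0.22, 0], "rotation": [0, 0, 0]},
  {"translation": [-0.06, -0.34, 0], "rotation": [0, 0, 0]},
  {"translation": [-0.09, -0.46, 0], "rotation": [0, 0, 0]},
  {"translation": [-0.12, -0.58, 0], "rotation": [0, 0, 0]},
  {"translation": [-0.15, -0.7, 0], "rotation": [0, 0, 0]},
  {"translation": [-0.17, -0.82, 0], "rotation": [0, 0, 0]},
  {"translation": [-0.19, -0.92, 0], "rotation": [0, 0, 0]},
  {"translation": [-0.197, -0.98, 0], "rotation": [0, 0, 0]},
])

```text
t: 13.73
eef_pos: [0.4641, -0.251, 0.1944]
ee_rot: [-3.141, -0.0, 3.039]
force: [-0.4, 0.0, -2.7]
width: 0.0352
gripper_force: 60.0
```

>>> apply_moves([
  {"translation": [0, -0.02, -0.02], "rotation": [0, 0, 0]},
  {"translation": [0, -0.034, -0.05], "rotation": [0, 0, 0]},
  {"translation": [0, -0.034, -0.08], "rotation": [0, 0, 0]},
  {"translation": [0, -0.034, -0.11], "rotation": [0, 0, 0]},
  {"translation": [0, -0.034, -0.14], "rotation": [0, 0, 0]},
  {"translation": [0, -0.034, -0.16], "rotation": [0, 0, 0]},
  {"translation": [0, -0.034, -0.18], "rotation": [0, 0, 0]},
  {"translation": [0, -0.034, -0.2], "rotation": [0, 0, 0]},
  {"translation": [0, -0.034, -0.2], "rotation": [0, 0, 0]},
  {"translation": [0, -0.034, -0.2], "rotation": [0, 0, 0]},
])

```text
t: 14.57
eef_pos: [0.4654, -0.2568, 0.1442]
ee_rot: [-3.142, -0.0, 3.041]
force: [-0.5, -0.7, -0.7]
width: 0.0349
gripper_force: 60.0
```

Run:
```python
from h import *
s=grab_frame("scene")
F=[]
st=get_state();e=st['eef_pos'];print(e,st['force'],st['width'],st['gripper_force'])
f=proj('scene',e-[0,0,.0925]);print('foot pred',f, 'bush',proj('scene',[.4644,-.2559,.036]))
x,y=f.astype(int);print(x-50,y-45)
cv2.imwrite('pics/c4.png',cv2.resize(s[y-45:y+45,x-50:x+50],None,fx=6,fy=6,interpolation=cv2.INTER_CUBIC))
```

```text
[ 0.46557608 -0.25691131  0.14447897] [-0.36218244 -0.40474813 -1.3578313 ] 0.035367653263412215 59.99957799911499
foot pred [214.77980476 186.6176429 ] bush [216.4134587  189.62351386]
164 141
```

View pics/c4.png

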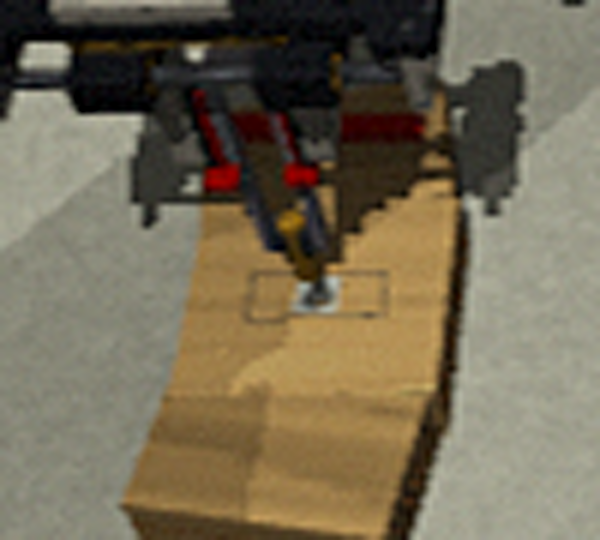

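The pin axis points at the hole (crop 318,294). Lower gently.

>>> apply_moves([
  {"translation": [0, 0, -0.015], "rotation": [0, 0, 0]},
  {"translation": [0, 0, -0.03], "rotation": [0, 0, 0]},
  {"translation": [0, 0, -0.042], "rotation": [0, 0, 0]},
  {"translation": [0, 0, -0.05], "rotation": [0, 0, 0]},
  {"translation": [0, 0, -0.056], "rotation": [0, 0, 0]},
  {"translation": [0, 0, -0.06], "rotation": [0, 0, 0]},
  {"translation": [0, 0, -0.064], "rotation": [0, 0, 0]},
  {"translation": [0, 0, -0.068], "rotation": [0, 0, 0]},
  {"translation": [0, 0, -0.072], "rotation": [0, 0, 0]},
  {"translation": [0, 0, -0.072], "rotation": [0, 0, 0]},
])

```text
t: 15.45
eef_pos: [0.4654, -0.2569, 0.1261]
ee_rot: [3.142, -0.0, 3.04]
force: [0.2, 0.0, -1.4]
width: 0.0353
gripper_force: 60.0
```

>>> apply_moves([
  {"translation": [0, 0, -0.002], "rotation": [0, 0, 0]},
  {"translation": [0, 0, -0.004], "rotation": [0, 0, 0]},
  {"translation": [0, 0, -0.006], "rotation": [0, 0, 0]},
  {"translation": [0, 0, -0.008], "rotation": [0, 0, 0]},
  {"translation": [0, 0, -0.01], "rotation": [0, 0, 0]},
  {"translation": [0, 0, -0.012], "rotation": [0, 0, 0]},
  {"translation": [0, 0, -0.014], "rotation": [0, 0, 0]},
  {"translation": [0, 0, -0.016], "rotation": [0, 0, 0]},
  {"translation": [0, 0, -0.016], "rotation": [0, 0, 0]},
  {"translation": [0, 0, -0.016], "rotation": [0, 0, 0]},
])

```text
t: 16.28
eef_pos: [0.4654, -0.2569, 0.1223]
ee_rot: [3.142, 0.0, 3.04]
force: [1.4, 0.3, -1.7]
width: 0.0353
gripper_force: 60.0
```

>>> apply_moves([
  {"translation": [0, 0, -0.002], "rotation": [0, 0, 0]},
  {"translation": [0, 0, -0.004], "rotation": [0, 0, 0]},
  {"translation": [0, 0, -0.006], "rotation": [0, 0, 0]},
  {"translation": [0, 0, -0.008], "rotation": [0, 0, 0]},
  {"translation": [0, 0, -0.01], "rotation": [0, 0, 0]},
  {"translation": [0, 0, -0.012], "rotation": [0, 0, 0]},
  {"translation": [0, 0, -0.014], "rotation": [0, 0, 0]},
  {"translation": [0, 0, -0.016], "rotation": [0, 0, 0]},
  {"translation": [0, 0, -0.016], "rotation": [0, 0, 0]},
  {"translation": [0, 0, -0.016], "rotation": [0, 0, 0]},
])

```text
t: 17.12
eef_pos: [0.4654, -0.2569, 0.1183]
ee_rot: [3.142, 0.0, 3.04]
force: [0.9, -0.1, -1.8]
width: 0.035
gripper_force: 60.0
```

>>> apply_moves([
  {"translation": [0, 0, 0], "rotation": [0, 0, 0]},
  {"translation": [0, 0, -0.001], "rotation": [0, 0, 0]},
  {"translation": [0, 0, -0.001], "rotation": [0, 0, 0]},
  {"translation": [0, 0, -0.002], "rotation": [0, 0, 0]},
  {"translation": [0, 0, -0.002], "rotation": [0, 0, 0]},
  {"translation": [0, 0, -0.003], "rotation": [0, 0, 0]},
  {"translation": [0, 0, -0.003], "rotation": [0, 0, 0]},
  {"translation": [0, 0, -0.004], "rotation": [0, 0, 0]},
  {"translation": [0, 0, -0.004], "rotation": [0, 0, 0]},
  {"translation": [0, 0, -0.004], "rotation": [0, 0, 0]},
])

```text
t: 17.95
eef_pos: [0.4654, -0.2569, 0.1173]
ee_rot: [3.142, 0.0, 3.04]
force: [0.4, 0.4, -1.6]
width: 0.0353
gripper_force: 60.0
```

>>> apply_moves([
  {"translation": [0, 0, -0.001], "rotation": [0, 0, 0]},
  {"translation": [0, 0, -0.001], "rotation": [0, 0, 0]},
  {"translation": [0, 0, -0.002], "rotation": [0, 0, 0]},
  {"translation": [0, 0, -0.002], "rotation": [0, 0, 0]},
  {"translation": [0, 0, -0.003], "rotation": [0, 0, 0]},
  {"translation": [0, 0, -0.003], "rotation": [0, 0, 0]},
  {"translation": [0, 0, -0.003], "rotation": [0, 0, 0]},
  {"translation": [0, 0, -0.003], "rotation": [0, 0, 0]},
  {"translation": [0, 0, -0.003], "rotation": [0, 0, 0]},
  {"translation": [0, 0, -0.003], "rotation": [0, 0, 0]},
])

```text
t: 18.78
eef_pos: [0.4654, -0.2569, 0.1165]
ee_rot: [3.142, -0.0, 3.041]
force: [0.3, -0.7, -1.4]
width: 0.0351
gripper_force: 60.0
```

>>> apply_moves([
  {"translation": [0, 0, -0.001], "rotation": [0, 0, 0]},
  {"translation": [0, 0, -0.001], "rotation": [0, 0, 0]},
  {"translation": [0, 0, -0.002], "rotation": [0, 0, 0]},
  {"translation": [0, 0, -0.002], "rotation": [0, 0, 0]},
  {"translation": [0, 0, -0.003], "rotation": [0, 0, 0]},
  {"translation": [0, 0, -0.003], "rotation": [0, 0, 0]},
  {"translation": [0, 0, -0.003], "rotation": [0, 0, 0]},
  {"translation": [0, 0, -0.003], "rotation": [0, 0, 0]},
  {"translation": [0, 0, -0.003], "rotation": [0, 0, 0]},
  {"translation": [0, 0, -0.003], "rotation": [0, 0, 0]},
])

```text
t: 19.62
eef_pos: [0.4654, -0.2569, 0.1158]
ee_rot: [-3.142, -0.0, 3.04]
force: [0.2, -0.1, -1.2]
width: 0.0354
gripper_force: 60.0
```

>>> apply_moves([
  {"translation": [0, 0, -0.001], "rotation": [0, 0, 0]},
  {"translation": [0, 0, -0.001], "rotation": [0, 0, 0]},
  {"translation": [0, 0, -0.002], "rotation": [0, 0, 0]},
  {"translation": [0, 0, -0.002], "rotation": [0, 0, 0]},
  {"translation": [0, 0, -0.003], "rotation": [0, 0, 0]},
  {"translation": [0, 0, -0.003], "rotation": [0, 0, 0]},
  {"translation": [0, 0, -0.003], "rotation": [0, 0, 0]},
  {"translation": [0, 0, -0.003], "rotation": [0, 0, 0]},
  {"translation": [0, 0, -0.003], "rotation": [0, 0, 0]},
  {"translation": [0, 0, -0.003], "rotation": [0, 0, 0]},
])

```text
t: 20.45
eef_pos: [0.4654, -0.2569, 0.115]
ee_rot: [3.142, 0.0, 3.041]
force: [1.5, 0.7, -0.8]
width: 0.0354
gripper_force: 60.0
```

>>> apply_moves([
  {"translation": [0, 0, -0.001], "rotation": [0, 0, 0]},
  {"translation": [0, 0, -0.001], "rotation": [0, 0, 0]},
  {"translation": [0, 0, -0.002], "rotation": [0, 0, 0]},
  {"translation": [0, 0, -0.002], "rotation": [0, 0, 0]},
  {"translation": [0, 0, -0.003], "rotation": [0, 0, 0]},
  {"translation": [0, 0, -0.003], "rotation": [0, 0, 0]},
  {"translation": [0, 0, -0.003], "rotation": [0, 0, 0]},
  {"translation": [0, 0, -0.003], "rotation": [0, 0, 0]},
  {"translation": [0, 0, -0.003], "rotation": [0, 0, 0]},
  {"translation": [0, 0, -0.003], "rotation": [0, 0, 0]},
])

```text
t: 21.28
eef_pos: [0.4654, -0.2569, 0.1143]
ee_rot: [3.142, -0.0, 3.041]
force: [0.6, 0.1, -2.1]
width: 0.0351
gripper_force: 60.0
```

>>> apply_moves([
  {"translation": [0, 0, -0.001], "rotation": [0, 0, 0]},
  {"translation": [0, 0, -0.001], "rotation": [0, 0, 0]},
  {"translation": [0, 0, -0.002], "rotation": [0, 0, 0]},
  {"translation": [0, 0, -0.002], "rotation": [0, 0, 0]},
  {"translation": [0, 0, -0.003], "rotation": [0, 0, 0]},
  {"translation": [0, 0, -0.003], "rotation": [0, 0, 0]},
  {"translation": [0, 0, -0.003], "rotation": [0, 0, 0]},
  {"translation": [0, 0, -0.003], "rotation": [0, 0, 0]},
  {"translation": [0, 0, -0.003], "rotation": [0, 0, 0]},
  {"translation": [0, 0, -0.003], "rotation": [0, 0, 0]},
])

```text
t: 22.12
eef_pos: [0.4655, -0.257, 0.1137]
ee_rot: [-3.141, 0.0, 3.041]
force: [-0.4, 0.9, 3.3]
width: 0.0352
gripper_force: 60.0
```

Contact at about 4.6 N, 14.8 mm deep. Press slightly more and hold.

>>> apply_moves([
  {"translation": [0, 0, -0.0005], "rotation": [0, 0, 0]},
  {"translation": [0, 0, -0.0005], "rotation": [0, 0, 0]},
  {"translation": [0, 0, -0.0005], "rotation": [0, 0, 0]},
  {"translation": [0, 0, -0.0005], "rotation": [0, 0, 0]},
  {"translation": [0, 0, -0.0005], "rotation": [0, 0, 0]},
  {"translation": [0, 0, -0.0005], "rotation": [0, 0, 0]},
  {"translation": [0, 0, -0.0005], "rotation": [0, 0, 0]},
  {"translation": [0, 0, -0.0005], "rotation": [0, 0, 0]},
  {"translation": [0, 0, -0.0005], "rotation": [0, 0, 0]},
  {"translation": [0, 0, -0.0005], "rotation": [0, 0, 0]},
])

```text
t: 22.95
eef_pos: [0.4655, -0.257, 0.1137]
ee_rot: [-3.141, 0.0, 3.041]
force: [1.0, 1.0, 5.6]
width: 0.0352
gripper_force: 60.0
```

>>> apply_moves([
  {"translation": [0, 0, 0], "rotation": [0, 0, 0]},
  {"translation": [0, 0, 0], "rotation": [0, 0, 0]},
  {"translation": [0, 0, 0], "rotation": [0, 0, 0]},
  {"translation": [0, 0, 0], "rotation": [0, 0, 0]},
  {"translation": [0, 0, 0], "rotation": [0, 0, 0]},
  {"translation": [0, 0, 0], "rotation": [0, 0, 0]},
  {"translation": [0, 0, 0], "rotation": [0, 0, 0]},
  {"translation": [0, 0, 0], "rotation": [0, 0, 0]},
  {"translation": [0, 0, 0], "rotation": [0, 0, 0]},
  {"translation": [0, 0, 0], "rotation": [0, 0, 0]},
], jaw=0.08)

```text
t: 23.78
eef_pos: [0.4654, -0.2569, 0.1134]
ee_rot: [3.142, 0.0, 3.041]
force: [-0.6, -1.0, -1.8]
width: 0.0402
gripper_force: 5.2
```

Run:
```python
from h import *
s=grab_frame("scene")
st=get_state();e=st['eef_pos'];print(e,st['force'],st['width'],st['gripper_force'])
cv2.imwrite('pics/c5.png',cv2.resize(s[141:231,164:264],None,fx=6,fy=6,interpolation=cv2.INTER_CUBIC))
```

```text
[ 0.46539522 -0.25692595  0.11345476] [ 0.41721424  0.0600835  -0.52962239] 0.040104748710353334 5.248812809586525
```

View pics/c5.png

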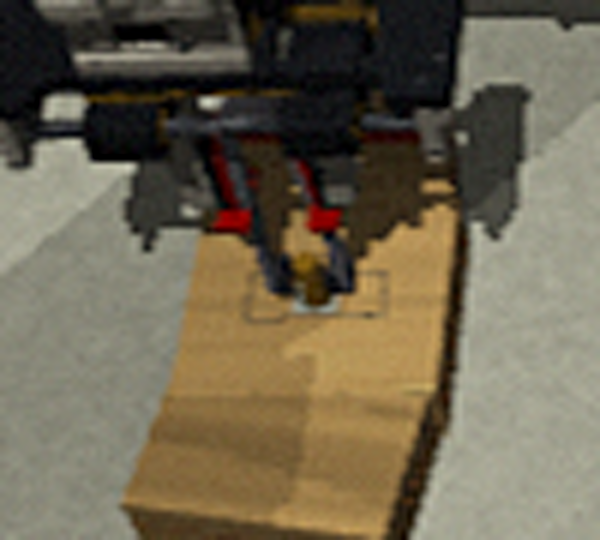

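Jaws are open on both sides of the pin, which stands in the bush. Lift and return.

>>> apply_moves([
  {"translation": [0, 0, 0.01], "rotation": [0, 0, 0]},
  {"translation": [0, 0, 0.03], "rotation": [0, 0, 0]},
  {"translation": [0, 0, 0.06], "rotation": [0, 0, 0]},
  {"translation": [0, 0, 0.1], "rotation": [0, 0, 0]},
  {"translation": [0, 0, 0.15], "rotation": [0, 0, 0]},
  {"translation": [0, 0, 0.2], "rotation": [0, 0, 0]},
  {"translation": [0, 0, 0.26], "rotation": [0, 0, 0]},
  {"translation": [0, 0, 0.32], "rotation": [0, 0, 0]},
  {"translation": [0, 0, 0.36], "rotation": [0, 0, 0]},
  {"translation": [0, 0, 0.384], "rotation": [0, 0, 0]},
])

```text
t: 24.67
eef_pos: [0.4661, -0.2572, 0.2117]
ee_rot: [-3.141, 0.003, 3.041]
force: [0.4, 0.0, -1.0]
width: 0.0407
gripper_force: 5.2
```

>>> apply_moves([
  {"translation": [0, 0.04, 0], "rotation": [0, 0, 0]},
  {"translation": [0, 0.12, 0], "rotation": [0, 0, 0]},
  {"translation": [0.03, 0.24, 0], "rotation": [0, 0, 0]},
  {"translation": [0.05, 0.36, 0], "rotation": [0, 0, 0]},
  {"translation": [0.07, 0.48, 0], "rotation": [0, 0, 0]},
  {"translation": [0.09, 0.6, 0], "rotation": [0, 0, 0]},
  {"translation": [0.11, 0.72, 0], "rotation": [0, 0, 0]},
  {"translation": [0.13, 0.82, 0], "rotation": [0, 0, 0]},
  {"translation": [0.14, 0.92, 0], "rotation": [0, 0, 0]},
  {"translation": [0.15, 1, 0], "rotation": [0, 0, 0]},
])

```text
t: 25.5
eef_pos: [0.5023, -0.0048, 0.2088]
ee_rot: [-3.142, -0.001, 3.041]
force: [-0.6, -0.4, -1.5]
width: 0.0402
gripper_force: 5.2
```

>>> apply_moves([
  {"translation": [0.01, 0.08, 0], "rotation": [0, 0, 0.06]},
  {"translation": [0.02, 0.18, 0], "rotation": [0, 0, 0.13]},
  {"translation": [0.03, 0.28, 0], "rotation": [0, 0, 0.2]},
  {"translation": [0.04, 0.4, 0], "rotation": [0, 0, 0.27]},
  {"translation": [0.05, 0.52, 0], "rotation": [0, 0, 0.34]},
  {"translation": [0.06, 0.64, 0], "rotation": [0, 0, 0.41]},
  {"translation": [0.07, 0.76, 0], "rotation": [0, 0, 0.48]},
  {"translation": [0.08, 0.86, 0], "rotation": [0, 0, 0.53]},
  {"translation": [0.09, 0.94, 0], "rotation": [0, 0, 0.57]},
  {"translation": [0.096, 1, 0], "rotation": [0, 0, 0.57]},
])

```text
t: 26.33
eef_pos: [0.5265, 0.245, 0.2088]
ee_rot: [-3.141, -0.001, -2.942]
force: [0.6, -0.5, -0.5]
width: 0.0403
gripper_force: 5.2
```

>>> apply_moves([
  {"translation": [0, 0.05, 0], "rotation": [0, 0, 0]},
  {"translation": [0, 0.1, 0], "rotation": [0, 0, 0]},
  {"translation": [0, 0.12, 0], "rotation": [0, 0, 0]},
  {"translation": [0, 0.125, 0], "rotation": [0, 0, 0]},
  {"translation": [0, 0.125, 0], "rotation": [0, 0, 0]},
  {"translation": [0, 0.125, 0], "rotation": [0, 0, 0]},
  {"translation": [0, 0.125, 0], "rotation": [0, 0, 0]},
  {"translation": [0, 0.125, 0], "rotation": [0, 0, 0]},
  {"translation": [0, 0.125, 0], "rotation": [0, 0, 0]},
  {"translation": [0, 0.125, 0], "rotation": [0, 0, 0]},
])

```text
t: 27.17
eef_pos: [0.527, 0.274, 0.2096]
ee_rot: [3.141, 0.0, -2.945]
force: [-0.7, 0.3, -1.9]
width: 0.0406
gripper_force: 5.2
```

Run:
```python
from h import *
s=grab_frame("scene")
st=get_state();e=st['eef_pos'];print(e,st['ee_rot'],st['force'],st['width'],st['gripper_force'])
f=proj('scene',e-[0,0,.069]);print('tip pred',f);x,y=f.astype(int);print(x-30,y-50)
a=cv2.resize(s[y-50:y+40,x-32:x+32],None,fx=6,fy=6,interpolation=cv2.INTER_CUBIC)
b=cv2.resize(s[150:240,185:249],None,fx=6,fy=6,interpolation=cv2.INTER_CUBIC)
cv2.imwrite('pics/c6.png',np.hstack([a,b]))
```

```text
[0.52693882 0.27406688 0.20954705] [ 3.14151692e+00  1.09808462e-04 -2.94453677e+00] [ 1.26463082  0.25767258 -1.24474215] 0.04090442267488242 5.248742178082466
tip pred [416.54404463 163.64151262]
386 113
```

View pics/c6.png

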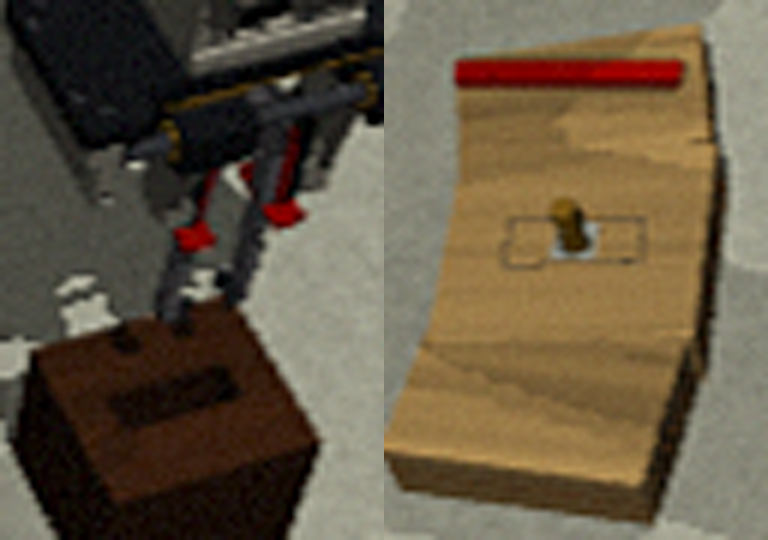

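The pin stands upright in the bush and the slot is clear under the tongs. I'll lower them to the slot mouth first.

>>> apply_moves([
  {"translation": [0, 0.001, -0.03], "rotation": [0, 0, 0]},
  {"translation": [0, 0.001, -0.08], "rotation": [0, 0, 0]},
  {"translation": [0, 0.001, -0.13], "rotation": [0, 0, 0]},
  {"translation": [0, 0.001, -0.18], "rotation": [0, 0, 0]},
  {"translation": [0, 0.001, -0.22], "rotation": [0, 0, 0]},
  {"translation": [0, 0.001, -0.24], "rotation": [0, 0, 0]},
  {"translation": [0, 0.001, -0.255], "rotation": [0, 0, 0]},
  {"translation": [0, 0.001, -0.265], "rotation": [0, 0, 0]},
  {"translation": [0, 0.001, -0.275], "rotation": [0, 0, 0]},
  {"translation": [0, 0.001, -0.28], "rotation": [0, 0, 0]},
])

```text
t: 28.05
eef_pos: [0.5271, 0.2747, 0.1396]
ee_rot: [3.141, 0.0, -2.944]
force: [-0.4, 0.3, -0.8]
width: 0.0404
gripper_force: 5.2
```

>>> apply_moves([
  {"translation": [0, 0, -0.02], "rotation": [0, 0, 0]},
  {"translation": [0, 0, -0.05], "rotation": [0, 0, 0]},
  {"translation": [0, 0, -0.08], "rotation": [0, 0, 0]},
  {"translation": [0, 0, -0.11], "rotation": [0, 0, 0]},
  {"translation": [0, 0, -0.14], "rotation": [0, 0, 0]},
  {"translation": [0, 0, -0.165], "rotation": [0, 0, 0]},
  {"translation": [0, 0, -0.185], "rotation": [0, 0, 0]},
  {"translation": [0, 0, -0.198], "rotation": [0, 0, 0]},
  {"translation": [0, 0, -0.204], "rotation": [0, 0, 0]},
  {"translation": [0, 0, -0.206], "rotation": [0, 0, 0]},
])

```text
t: 28.88
eef_pos: [0.5269, 0.2745, 0.0877]
ee_rot: [-3.141, -0.0, -2.944]
force: [-0.2, -0.6, -0.6]
width: 0.0405
gripper_force: 5.2
```

>>> apply_moves([
  {"translation": [0, 0, -0.002], "rotation": [0, 0, 0]},
  {"translation": [0, 0, -0.002], "rotation": [0, 0, 0]},
  {"translation": [0, 0, -0.002], "rotation": [0, 0, 0]},
  {"translation": [0, 0, -0.002], "rotation": [0, 0, 0]},
  {"translation": [0, 0, -0.002], "rotation": [0, 0, 0]},
  {"translation": [0, 0, -0.002], "rotation": [0, 0, 0]},
  {"translation": [0, 0, -0.002], "rotation": [0, 0, 0]},
  {"translation": [0, 0, -0.002], "rotation": [0, 0, 0]},
  {"translation": [0, 0, -0.002], "rotation": [0, 0, 0]},
  {"translation": [0, 0, -0.002], "rotation": [0, 0, 0]},
], jaw=-0.05)

```text
t: 29.72
eef_pos: [0.527, 0.2746, 0.0875]
ee_rot: [3.142, 0.0, -2.944]
force: [0.1, -0.7, -0.7]
width: 0.0456
gripper_force: 1.3
```

>>> apply_moves([
  {"translation": [0, 0, 0], "rotation": [0, 0, 0]},
  {"translation": [0, 0, 0], "rotation": [0, 0, 0]},
  {"translation": [0, 0, 0], "rotation": [0, 0, 0]},
  {"translation": [0, 0, 0], "rotation": [0, 0, 0]},
  {"translation": [0, 0, 0], "rotation": [0, 0, 0]},
  {"translation": [0, 0, 0], "rotation": [0, 0, 0]},
  {"translation": [0, 0, 0], "rotation": [0, 0, 0]},
  {"translation": [0, 0, 0], "rotation": [0, 0, 0]},
  {"translation": [0, 0, 0], "rotation": [0, 0, 0]},
  {"translation": [0, 0, 0], "rotation": [0, 0, 0]},
], jaw=-1)

```text
t: 30.55
eef_pos: [0.5269, 0.2746, 0.0874]
ee_rot: [3.142, -0.0, -2.944]
force: [0.7, -0.7, 0.1]
width: 0.0875
gripper_force: 0.0
```

>>> apply_moves([
  {"translation": [0, 0, 0.03], "rotation": [0, 0, 0]},
  {"translation": [0, 0, 0.08], "rotation": [0, 0, 0]},
  {"translation": [0, 0, 0.15], "rotation": [0, 0, 0]},
  {"translation": [0, 0, 0.23], "rotation": [0, 0, 0]},
  {"translation": [0, 0, 0.31], "rotation": [0, 0, 0]},
  {"translation": [0, 0, 0.39], "rotation": [0, 0, 0]},
  {"translation": [0, 0, 0.47], "rotation": [0, 0, 0]},
  {"translation": [0, 0, 0.54], "rotation": [0, 0, 0]},
  {"translation": [0, 0, 0.58], "rotation": [0, 0, 0]},
  {"translation": [0, 0, 0.6], "rotation": [0, 0, 0]},
])

```text
t: 31.38
eef_pos: [0.5274, 0.2749, 0.2396]
ee_rot: [3.14, 0.003, -2.944]
force: [-0.0, -1.0, -0.3]
width: 0.0874
gripper_force: 0.0
```

Run:
```python
from h import *
s=grab_frame("scene")
st=get_state();e=st['eef_pos'];print(st['t'],e,st['force'],st['width'])
cv2.imwrite('pics/c7.png',cv2.resize(s[110:235,180:455],None,fx=2.9,fy=2.9,interpolation=cv2.INTER_CUBIC))
```

```text
31.4333 [0.52738759 0.274928   0.23943045] [1.0077704  0.03763838 1.76902599] 0.08750923747606747
```

View pics/c7.png

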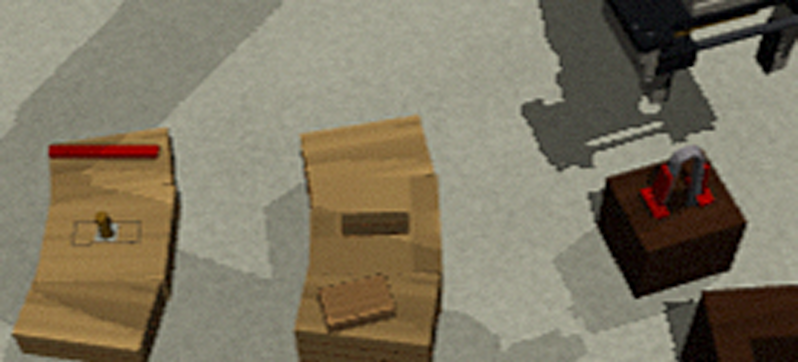

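The tongs hang in the block with their guards flat (680,185), the pin stands upright in the bush (104,228), and the offcut and pencil lie where they were.

```bash
python3 -c "
from station import *
print(job_done())"
```

```text
the job is handed in; nothing more can be done
None
```

I handed the job in at about 31 s. The pin stands upright on the bottom of the blank's hole, about 15 mm deep and pressed with about 7 N, and the tongs hang back in the tool block; the judge returned no verdict.

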